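Take the store-room key off its guarded hook

ROBOT

A 6-joint arm with a two-finger parallel gripper is mounted at the origin on the work surface. World frame = base frame: x ahead of the robot, y to its left, z up, the work surface at z = 0. Lengths are in m, angles in degrees, forces in N, time in s.
With the tool pointing down it reaches from about 0.25 to 0.8 m from the base axis. Payload 8.5 kg.
Tool frame: the origin (TCP) lies on the mounting face of the last link; the fingertips stand 173 mm ahead of it and the grasp point (between the pads) lies 155 mm ahead of it; z points along the fingers, y is the direction in which the jaws open and shut (so a half turn about z gives the same grasp; the last joint's range is limited). The gripper opens to 85 mm and grips with 20 to 120 N. Pads are 22 mm wide; open, the fingers measure 114 mm over their backs; the gripper's body (76 mm by 85 mm) begins 54 mm behind the grasp point. The pads swing forward as they close: fully open they stand 13 mm farther back than shut.
Start: joints at [71.849, 13.648, -0.773, 75.585, 0, 90], TCP at [0.164, 0.499, 0.405] pointing down, gripper open.
Joint ranges: [-152.45, 152.45], [-59.26, 108.67], [-65.41, 83.53], [-104.44, 129.93], [-82.83, 76.93], [-180, 180]. Speed limits (degrees/s): [127.2, 127.2, 159.86, 180, 180, 180].

INTERFACE

Orientations are given as [roll, pitch, yaw] about the fixed x, y, z axes, in that order (R = Rz(yaw) Ry(pitch) Rx(roll)).
In Python, from workcell import manip gives the robot as it stands. The module is installed in compiled form; this text tells all that it offers.
- The arm moves only by the shell command python3 -m creep 'ROWS' [FORCE]. ROWS is JSON, a list of rows, each a list of 5 numbers: the finger opening in m, from 0 to 0.0854, then the shift along the tool's x, y, z in m, then the turn about the tool's z in degrees. In form: [[fingers, dx, dy, dz, twist], ...]. A call has 1 to 20 rows; each row shifts and turns the commanded pose from where the row before left it, along the tool's axes as they then stand; what a row does not reach is not made up. A row lasts 1/12 s, in which the tool goes at most 41.7 mm and 7.16 degrees, less where a joint would pass 70% of its speed; a pose out of reach is approached as far as the arm can. A call with a gripper value outside its range is refused whole. The fingers move at their own pace and stop on an object; FORCE is the grip in N (left out, the last holds). Time passes only in rows, so rows that do not move let the fingers close. It gives the time, the measured TCP pose, the force and the opening at its end, in the units of the state.
- manip.state(): the state, without advancing time (a new reading comes with each control period).
- manip.capture(name): name is "side" or "top" or "wrist"; returns (picture, depth): 384x512x3 uint8, red, green, blue; 384x512 float32, m along the optical axis (not along the pixel's ray), 0 where there is no reading.
- manip.get_calibration(name): a dict with "intrinsics" (3x3 intrinsics, pixels), "xyz" and "attitude" of the camera in the world. Camera axes: x right, y up, looking along -z (the intrinsics and any distortion apply to the point x, -y, -z); pixel columns grow to the right and rows downward; lengths in m; the calibration is good to about 2 mm. A picture is of the moment at which its call begins: read the wrist's pose just before it. get_calibration takes no time and is no camera call; for the wrist camera it gives the pose at the moment of the call.
- manip.hand_in(): hands the job in, once; it reports no verdict.
Trained networks look in the newest picture that a camera, given by its name, has taken for a name from the list of things; names that differ only in an ending like _2 or _b are one class to them, and where a whole thing is asked for, a point or a joint stands for the part that bears it (a point fixed in the world has none). Each returns a list of dicts, best first, with "conf" (0 to 1); they miss things now and then, are a little off and sometimes report something else, mostly with a low value. They report only what shows in the picture. A call takes as long as a camera call.
- manip.boxes_of(thing, camera): "xy" ([column, row] in pixels, amid what is visible of it).
- manip.mark_of(thing, camera): "xy" ([column, row] in pixels: a listed point, or the origin of a listed thing).
The state is a dict: "time": time; "q": joint angles; "joint_velocities": joint speeds; "joint_torque": joint torques, N m; "position": TCP position; "tcp_rot": TCP orientation; "contact_force": force on the tool from outside, world axes, zero at the start; "ft_torque": the same for the moment, N m; "grip_width": finger opening in m.
Only numpy, scipy, OpenCV 4.12 (cv2) and the standard library are available. Lean on these libraries where they do the work, as an engineer would, in place of code of your own. Each camera call takes 0.05 s, during which the arm holds its last target. There are 200 camera calls.

TASK

Take the red key tag off its guarded hook: push the sprung wire keeper up with the tag itself, gently and without straining the keeper or touching the key stand with the gripper, and draw it out over the hook's nose. Then hang the red tag by its eye on the open hook of the pick-up stand and let go, leaving both stands and everything else on the desk, the blue tag too, where they are, the keepers shut again.

Things in the scene. Friction and masses are not known exactly. Their poses are not given: they have to be found in the camera images.
- key_stand: Loose steel key stand, 4 kg; it slides or tips if pulled hard. Base plate 120 (x) x 280 (y) x 14 mm, two posts and a cross bar near its -x edge, two identical guarded hooks pointing along its +x at y = -75 and +75 mm. With the keepers shut nothing on it is higher than 250 mm above the desk. Origin: centre of the base's underside, z up.
- right_root (a point): Root of the hook at the stand's y = -75 mm: front of its upright shank, 15 mm behind the stand's origin, level with the top of the prong, 215 mm above the desk. The fixed 8 mm round prong runs level from here 36 mm along the stand's +x; the tag hangs on it. A yellow guard, clamped on the shank, passes under the prong and turns up into a 7 mm thick nose 43 to 50 mm out.
- left_root (a point): Root of the hook at the stand's y = +75 mm, the same hook. Each guard, with its nose, keeper and keeper stop, is clamped at its own height, which is not measured: the nose's round top is 10 to 21 mm above the prong's top. So how far a tag must rise to clear the nose is found by feel, not from these numbers.
- keeper_right (a joint): Brass wire keeper on the guard at y = -75 mm: two 4 mm wires, 22 mm over all, joined in front. Pivot 18 mm behind the root, 10 mm above the nose's top; slopes down past both sides of the nose and ends 58 mm out, 2 mm below its top, closing the mouth. 0 = shut; opens upward only, to a hard stop at 0.20 rad, where the force rises by some 7 N per mm.
- keeper_left (a joint): Keeper at y = +75 mm, the same. Sprung shut: a tag's bar lifts it with 4 to 6 N near the nose, 6 to 9 N near the shank, plus the tag's weight. With the keeper at its stop the bar passes over the nose with 1 or 2 mm to spare; draw it out 50 mm or more along the hook. Angle reading is noisy.
- red_tag: Red key tag with two keys, 80 to 180 g, on either hook. Origin: middle of the 9 mm round bar (along y) topping its eye, which rests on the prong. 54 wide (y), 9 thick (x); eye 32 wide, z = -4.5 to -50 mm, between 11 mm side strips: grip across the 54 mm from above, 8 to 10 mm below the origin. Keys end at z = -148 mm. It comes off along the hook once its bar's underside passes over the nose.
- blue_tag: Blue key tag of the same shape on the other hook of the key stand; it stays there.
- pickup_stand: Loose pick-up stand, 1.6 kg: round base, 68 mm radius; 14 mm post, 212 mm high, at x = -35 mm; one open hook without keeper along the stand's +x at y = 0: 8 mm prong, top 200 mm above the desk, level to x = 20 mm, then rising to a nose at x = 44 mm with its top 216 mm above the desk. Origin: centre of the base's underside, z up.
- pickup_seat (a point): Point on top of the pick-up hook's prong, 5 mm in front of the stand's origin and 200 mm above the desk: a good place for a tag's bar to hang (its middle is then 4.5 mm higher).
- mouse: Black computer mouse on a green pad, 105 x 60 x 34 mm, bystander. Origin under its centre.
- notebook: Pink notebook, 210 x 150 x 14 mm, lying flat, bystander. Origin under its centre.
- mug: White mug, 80 mm across, 95 mm high, bystander. Origin under its centre.
- stapler: Blue and black stapler, 150 x 36 x 52 mm, bystander. Origin under its centre.
- tape_dispenser: Grey tape dispenser, 150 x 55 x 86 mm, bystander. Origin under its centre.

How it is judged (in metres and radians):
On the way, in this order (a step that is already met when the one before it is completed fails the run):
1. the red tag presses a keeper up (contact force between red_tag and key_stand above 2.5 N and z of red_tag in the frame of key_stand above 0.2225 m and ((value of joint keeper_right above 0.11 rad and y of red_tag in the frame of key_stand below 0 m) or (value of joint keeper_left above 0.11 rad and y of red_tag in the frame of key_stand above 0 m))), for 0.1 s.
2. the red tag is clear of the key stand and both keepers are shut again (contact force between red_tag and key_stand below 0.2 N and x of red_tag in the frame of key_stand above 0.05 m and value of joint each of keeper_left, keeper_right below 0.05 rad), for 0.2 s.
At the end, for the whole second after the job is handed in: Red tag released, at rest, hanging by its bar on the pick-up hook between post and nose, within 20 degrees of upright; both keepers shut; key stand upright and within 20 mm of its start, pick-up stand within 30 mm; blue tag within 25 mm of its start (x of red_tag in the frame of pickup_stand between -0.03 and 0.042 m and y of red_tag in the frame of pickup_stand between -0.02 and 0.02 m and z of red_tag in the frame of pickup_stand between 0.197 and 0.222 m and contact force between red_tag and pickup_stand above 0.4 N and angle between red_tag's own z axis and vertical below 0.35 rad and linear speed of red_tag below 0.03 m/s and angular speed of red_tag below 0.6 rad/s and angle between each of pickup_stand, key_stand's own z axis and vertical below 0.05 rad and distance of pickup_stand from where it was at the start of the episode below 0.03 m and distance of key_stand from where it was at the start of the episode below 0.02 m and value of joint each of keeper_left, keeper_right below 0.05 rad and distance of blue_tag from where it was at the start of the episode below 0.025 m); the robot touches nothing.
It fails at once if the red tag strains the hook or its keeper (more than 22 N between tag and key stand) (contact force between red_tag and key_stand above 22 N).
It fails at once if the gripper or arm touches the key stand (more than 3 N) (contact force between any of the fingers, the arm and key_stand above 3 N).
It fails at once if the key stand is tipped (over 0.1 rad) or shoved (over 30 mm) (angle between key_stand's own z axis and vertical above 0.1 rad or distance of key_stand from where it was at the start of the episode above 0.03 m).
It fails at once if the blue tag is knocked (over 40 mm) or another thing on the desk is moved by over 20 mm (distance of blue_tag from where it was at the start of the episode above 0.04 m or distance of any of mouse, notebook, mug, stapler, tape_dispenser from where it was at the start of the episode above 0.02 m).
It also fails if it takes over 72 s, if anything falls off the work surface, if the arm or the gripper's body presses on something with over 40 N, if the wrist force passes 120 N, or if a joint passes its speed limit or range.

## Working session

There is one attempt and no reset: what is moved stays moved. The work goes in short steps, Python scripts to look and compute and a shell command to move; the robot and the scene stay as the last step left them, time stands still between calls to the robot, and variables do not carry over. Pictures are saved under pics/ and viewed, about 8 in all and at most 12, crops included, and the job is handed in when it is done.

```bash
mkdir -p pics; cat > h.py <<'E'
import numpy as np, cv2
from workcell import manip
from scipy.spatial.transform import Rotation as R
def rot(a):
    a=np.array(a,float)
    return a if a.shape==(3,3) else R.from_euler('xyz',a,degrees=True).as_matrix()
def deproj(cal,uv,d):
    K=np.array(cal["intrinsics"]); x=(uv[0]-K[0,2])/K[0,0]*d; y=(uv[1]-K[1,2])/K[1,1]*d
    return np.array(cal["xyz"])+rot(cal["attitude"])@np.array([x,-y,-d])
def ray_z(cal,uv,z):
    o=np.array(cal["xyz"]); v=deproj(cal,uv,1.0)-o
    return o+v*(z-o[2])/v[2]
def cloud(cal,dep):
    v,u=np.mgrid[:dep.shape[0],:dep.shape[1]]; K=np.array(cal["intrinsics"])
    P=np.stack([(u-K[0,2])/K[0,0]*dep,-(v-K[1,2])/K[1,1]*dep,-dep],-1)
    return P@rot(cal["attitude"]).T+np.array(cal["xyz"])
def shot(cam,name):
    cal=manip.get_calibration(cam); p,d=manip.capture(cam)
    cv2.imwrite(f"pics/{name}.png",p[...,::-1]); np.savez(f"pics/{name}.npz",p=p,d=d)
    return cal,p,d
E
python3 - <<'E'
from h import *
print(manip.state())
for cam in ("top","side"):
    cal,p,d=shot(cam,cam+"0"); print(cam,{k:np.round(v,4).tolist() if not isinstance(v,str) else v for k,v in cal.items()})
    P=cloud(cal,d)
    for t in "key_stand right_root left_root red_tag blue_tag pickup_stand pickup_seat mouse notebook mug stapler tape_dispenser".split():
        for f in (manip.mark_of,):
            for r in f(t,cam)[:2]:
                u,v=np.round(r["xy"]).astype(int); 
                pt=P[v,u] if 0<=v<384 and 0<=u<512 else None
                print(t,np.round(r["xy"]),round(r["conf"],2),np.round(pt,3))
E
cd pics; python3 -c "
import cv2,numpy as np
cv2.imwrite('a.png',np.vstack([cv2.imread('top0.png'),cv2.imread('side0.png')])[:, :]) if 0 else None"
```

```text
{'time': 0.0, 'q': array([ 7.18492242e+01,  1.36813222e+01, -8.16206239e-01,  7.55842016e+01,
        4.84672228e-04,  9.00004127e+01]), 'joint_velocities': array([-0.00792664, -0.08530683, -0.02220594,  0.02129913, -0.02589563,
       -0.02742824]), 'joint_torque': array([-1.96124638e-04, -5.38788056e+01,  3.46446383e+01,  1.81652204e-02,
        1.27036259e-05,  2.39183414e-06]), 'position': array([0.16349611, 0.4987235 , 0.40407911]), 'tcp_rot': array([-1.79918270e+02, -4.84082983e-04,  1.61848811e+02]), 'contact_force': array([0.3816541 , 0.33902053, 0.18596112]), 'ft_torque': array([ 0.01680389, -0.02122562, -0.01181521]), 'grip_width': 0.08529951905617555}
top {'intrinsics': [[412.1254, 0.0, 249.8497], [0.0, 412.1254, 194.0698], [0.0, 0.0, 1.0]], 'xyz': [0.2907, 0.0361, 1.2635], 'attitude': [13.8639, 0.2039, -90.2428]}
key_stand [320. 208.] 0.57 [ 0.515 -0.146  0.2  ]
right_root [361. 198.] 0.61 [ 0.53  -0.243  0.246]
right_root [263. 154.] 0.3 [ 0.734 -0.004  0.004]
left_root [307. 188.] 0.78 [ 0.558 -0.108  0.242]
red_tag [303. 182.] 0.49 [ 0.582 -0.102  0.215]
blue_tag [363.
[... 749 characters left out ...]
3.] 0.58 [ 0.558 -0.102  0.204]
red_tag [291. 193.] 0.43 [ 0.595 -0.096  0.224]
blue_tag [284. 170.] 0.62 [0.76  0.174 0.016]
blue_tag [315. 233.] 0.54 [ 0.571 -0.254  0.216]
pickup_stand [233. 179.] 0.81 [0.552 0.239 0.016]
pickup_seat [231. 142.] 0.76 [0.662 0.468 0.002]
mouse [265. 338.] 0.6 [ 0.327 -0.377  0.037]
mouse [283. 203.] 0.33 [ 0.561 -0.104  0.205]
notebook [164. 177.] 0.9 [0.313 0.4   0.014]
mug [304. 202.] 0.84 [ 0.713 -0.029  0.041]
mug [294. 251.] 0.38 [ 0.569 -0.174  0.015]
stapler [343. 228.] 0.64 [ 0.777 -0.185  0.014]
stapler [282. 200.] 0.38 [ 0.558 -0.101  0.218]
tape_dispenser [286. 167.] 0.68 [0.771 0.176 0.026]
tape_dispenser [311. 233.] 0.65 [ 0.556 -0.253  0.227]
```

View pics/top0.png

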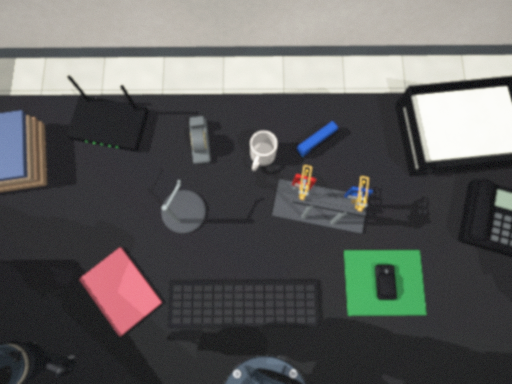

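View pics/side0.png

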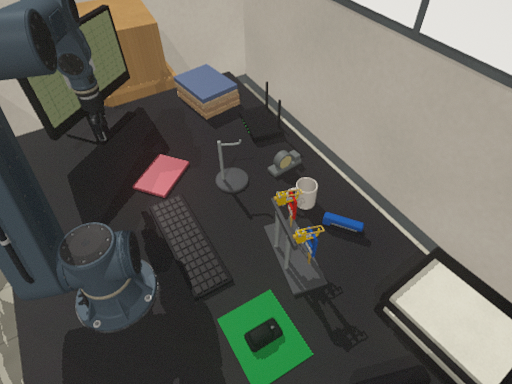

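The red tag is on the left hook, top (303,182); blue is on the right hook, top (361,192). The pick-up post top is at about (165,208), its hook running to (180,182). The mug at (263,148) is behind the stand. Next come the stand poses.

```bash
python3 - <<'E'
from h import *
for cam in ("top","side"):
    cal=manip.get_calibration(cam); z=np.load(f"pics/{cam}0.npz"); P=cloud(cal,z["d"]); p=z["p"].astype(int)
    hsv=cv2.cvtColor(z["p"],cv2.COLOR_RGB2HSV)
    up=P[...,2]
    box=(P[...,0]>.45)&(P[...,0]<.72)&(P[...,1]>-.36)&(P[...,1]<0.02)
    m=box&(up>.008)&(up<.02)
    r=cv2.minAreaRect(P[m][:,:2].astype(np.float32)*1000); print(cam,"base",m.sum(),r)
    ye=box&(up>.2)&(hsv[...,0]>12)&(hsv[...,0]<35)&(hsv[...,1]>120)
    n,l=cv2.connectedComponents(ye.astype(np.uint8))
    for i in range(1,n):
        q=P[l==i]
        if len(q)>15: print(" yellow",len(q),np.round(q.min(0),3),np.round(q.max(0),3))
    rd=box&(up>.05)&((hsv[...,0]<8)|(hsv[...,0]>172))&(hsv[...,1]>120)
    q=P[rd]; print(" red",len(q),np.round(np.median(q,0),3),np.round(q.max(0),3),np.round(q.min(0),3))
    b2=(P[...,0]>.45)&(P[...,0]<.68)&(P[...,1]>.12)&(P[...,1]<.36)
    m=b2&(up>.006)&(up<.025); c=cv2.minEnclosingCircle(P[m][:,:2].astype(np.float32)*1000); print(" pick base",m.sum(),c,np.median(up[m]))
    m=b2&(up>.15); q=P[m]; print(" pick high",len(q)); 
    if len(q)>5:
        for a in q[np.argsort(q[:,0])][::max(1,len(q)//10)]: print("   ",np.round(a,3))
T={"top":dict(l=[307,188],r=[361,198],s=[169,198]),"side":dict(l=[282,203],r=[303,236],s=[231,142])}
for c in T:
    cal=manip.get_calibration(c)
    for k,h in (("l",.215),("r",.215),("s",.2)): print(c,k,np.round(ray_z(cal,T[c][k],h),4))
E
```

```text
top base 2371 ((580.9961547851562, -140.35421752929688), (381.74468994140625, 210.50131225585938), 55.17695236206055)
 yellow 80 [ 0.552 -0.122  0.207] [ 0.622 -0.097  0.248]
 yellow 40 [ 0.564 -0.268  0.215] [ 0.59  -0.243  0.239]
 yellow 19 [ 0.554 -0.096  0.237] [ 0.586 -0.089  0.249]
 yellow 22 [ 0.533 -0.1    0.205] [ 0.552 -0.089  0.248]
 yellow 21 [ 0.523 -0.246  0.204] [ 0.537 -0.235  0.249]
 yellow 32 [ 0.501 -0.247  0.206] [ 0.52  -0.235  0.248]
 red 100 [ 0.593 -0.095  0.214] [ 0.603 -0.079  0.227] [ 0.581 -0.133  0.151]
 pick base 1360 ((552.62109375, 245.75982666015625), 144.37344360351562) 0.013755916397905743
 pick high 142
    [0.508 0.262 0.174]
    [0.51  0.267 0.165]
    [0.512 0.258 0.182]
    [0.517 0.257 0.174]
    [0.524 0.257 0.203]
    [0.534 0.252 0.205]
    [0.546 0.251 0.201]
    [0.558 0.241 0.199]
    [0.567 0.235 0.203]
    [0.578 0.23  0.203]
    [0.589 0.229 0.214]
side base 1867 ((587.4401245117188, -167.57823181152344), (370.4898986816406, 257.6023864746094), 88.68689727783203)
 yellow 36 [ 0.573 -0.12   0.202] [ 0.623 -0.088  0.244]
 yellow 132 [ 0.531 -0.122  0.201] [ 0.594 -0.088  0.253]
 yellow 52 [ 0.556 -0.267  0.209] [ 0.593 -0.241  0.24 ]
 yellow 141 [ 0.5   -0.258  0.201] [ 0.562 -0.235  0.25 ]
 red 110 [ 0.589 -0.125  0.178] [ 0.601 -0.079  0.228] [ 0.583 -0.133  0.135]
 pick base 789 ((562.5668334960938, 245.67039489746094), 158.26695251464844) 0.015735256928109065
 pick high 100
    [0.51  0.264 0.154]
    [0.512 0.263 0.184]
    [0.514 0.262 0.208]
    [0.516 0.257 0.172]
    [0.519 0.261 0.177]
    [0.521 0.259 0.212]
    [0.532 0.256 0.205]
    [0.55  0.242 0.202]
    [0.564 0.238 0.204]
    [0.58  0.227 0.209]
top l [ 0.5652 -0.1116  0.215 ]
top r [ 0.5375 -0.2515  0.215 ]
top s [0.5436 0.2534 0.2   ]
side l [ 0.5528 -0.1092  0.215 ]
side r [ 0.5358 -0.2439  0.215 ]
side s [0.5623 0.2508 0.2   ]
```

```bash
cat >> h.py <<'E'
def delta(goal):
    s=manip.state(); return np.round(rot(s["tcp_rot"]).T@(np.array(goal)-s["position"]),4)
E
python3 -m creep '[[0.0854,0,0,-0.035,0],[0.0854,0,0,-0.035,0],[0.0854,0,0,-0.03,0],[0.0854,0,0,0,-4],[0.0854,0,0,0,-4.15]]'
python3 - <<'E'
from h import *
s=manip.state(); print(s["q"],s["tcp_rot"],s["position"],s["time"])
c=manip.get_calibration("wrist"); T=rot(s["tcp_rot"])
print(T.T@(np.array(c["xyz"])-s["position"]),T.T@rot(c["attitude"]),c["intrinsics"])
E
```

```text
time: 1.72
position: [0.1636, 0.4991, 0.5068]
tcp_rot: [179.8, 0.0, 170.2]
contact_force: [0.6, -0.7, -0.7]
grip_width: 0.0854
[ 7.18479071e+01  1.29268585e+01  1.30656062e+01  8.99188459e+01
 -3.82509040e-04  8.16813519e+01] [1.79782467e+02 3.21934165e-02 1.70166493e+02] [0.16363241 0.49909403 0.50675471] 1.7167
[ 0.07054331 -0.00033064  0.03085195] [[ 5.66348888e-04  9.61012794e-01  2.76503324e-01]
 [ 9.99999378e-01 -8.09935642e-04  7.66753814e-04]
 [ 9.60810122e-04  2.76502718e-01 -9.61012655e-01]] [[294.70602557   0.         254.72205681]
 [  0.         294.70602557 189.79855858]
 [  0.           0.           1.        ]]
```

```bash
python3 -m creep '[[0.0854,-0.0355,-0.0154,0,0],[0.0854,-0.0355,-0.0154,0,0],[0.0854,-0.0355,-0.0154,0,0],[0.0854,-0.0355,-0.0154,0,0],[0.0854,-0.0355,-0.0154,0,0],[0.0854,-0.0355,-0.0154,0,0],[0.0854,-0.0355,-0.0154,0,0],[0.0854,-0.0355,-0.0154,0,0],[0.0854,-0.0355,-0.0154,0,0],[0.0854,-0.0355,-0.0154,0,0],[0.0854,-0.0355,-0.0154,0,0],[0.0854,-0.0355,-0.0154,0,0],[0.0854,0,0,0,0],[0.0854,0,0,0,0]]'
python3 - <<'E'
from h import *
cal,p,d=shot("wrist","w1")
for t in ("pickup_seat","pickup_stand"):
    for r in manip.mark_of(t,"wrist")[:2]: print(t,r, ray_z(cal,r["xy"],.2 if "seat" in t else 0))
P=cloud(cal,d); z=P[...,2]; m=(z>.16)&(z<.24)&(d>.1)&(np.hypot(P[...,0]-.555,P[...,1]-.245)<.08)
q=P[m]; a=cv2.minAreaRect(q[:,:2].astype(np.float32)*1000); print(m.sum(),a)
l=cv2.fitLine(q[:,:2].astype(np.float32),cv2.DIST_HUBER,0,.01,.01).ravel(); print(l,np.degrees(np.arctan2(l[1],l[0])))
for b in q[np.argsort(q[:,0])][::max(1,len(q)//10)]: print(np.round(b,4))
m=(z>.004)&(z<.025)&(np.hypot(P[...,0]-.552,P[...,1]-.245)<.09); print(cv2.minEnclosingCircle(P[m][:,:2].astype(np.float32)*1000))
s=manip.state();print(s["position"],s["tcp_rot"])
E
```

```text
time: 2.88
position: [0.5527, 0.2415, 0.5037]
tcp_rot: [-180.0, -0.1, 169.8]
contact_force: [-0.4, -0.4, -0.2]
grip_width: 0.0855
pickup_seat {'xy': [258.2, 179.7], 'conf': 0.88} [0.55076828 0.24439965 0.2       ]
pickup_stand {'xy': [256.9, 148.1], 'conf': 0.82} [0.54851981 0.2446309  0.        ]
920 ((548.8604736328125, 244.01153564453125), (13.754606246948242, 89.12260437011719), 60.84916305541992)
[ 0.89602274 -0.44400814  0.54483587  0.24738057] -26.359896
[0.5091 0.2621 0.169 ]
[0.5125 0.2567 0.1956]
[0.517  0.2625 0.2128]
[0.5245 0.2583 0.1992]
[0.5338 0.2501 0.1981]
[0.5429 0.2447 0.1969]
[0.5528 0.2419 0.1992]
[0.5627 0.2362 0.2002]
[0.5733 0.2363 0.1996]
[0.5816 0.2261 0.2089]
((547.2085571289062, 246.40399169921875), 67.866455078125)
[0.5503992  0.24330929 0.50479895] [ 1.79998668e+02 -1.49871650e-02  1.70029968e+02]
```

View pics/w1.png

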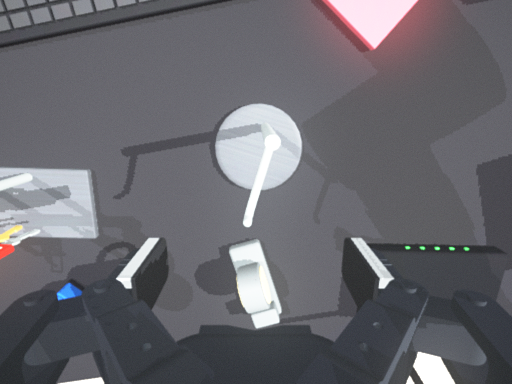

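The base circle is at (258,147), the post top at (272,143) and the nose at (248,222). Origin ≈ (0.547,0.246), yaw about -28°, and the seat mark agrees.

```bash
python3 -m creep '[[0.0854,-0.0113,-0.0373,0,0],[0.0854,-0.0113,-0.0373,0,0],[0.0854,-0.0113,-0.0373,0,0],[0.0854,-0.0113,-0.0373,0,0],[0.0854,-0.0113,-0.0373,0,0],[0.0854,-0.0113,-0.0373,0,0],[0.0854,-0.0113,-0.0373,0,0],[0.0854,-0.0113,-0.0373,0,0],[0.0854,-0.0113,-0.0373,0,0],[0.0854,0,0,0,0],[0.0854,0,0,0,0]]'
python3 - <<'E'
from h import *
s=manip.state();print(s["position"],s["tcp_rot"],s["q"])
cal,p,d=shot("wrist","w2")
for t,h in (("red_tag",.2195),("left_root",.215),("right_root",.215),("blue_tag",.2195),("key_stand",0)):
    for r in manip.mark_of(t,"wrist")[:2]: print(t,r, ray_z(cal,r["xy"],h))
P=cloud(cal,d); z=P[...,2]; hsv=cv2.cvtColor(p,cv2.COLOR_RGB2HSV)
rd=(z>.195)&(z<.235)&((hsv[...,0]<6)|(hsv[...,0]>174))&(hsv[...,1]>130)
q=P[rd];print("red",rd.sum(),cv2.minAreaRect(q[:,:2].astype(np.float32)*1000),np.round(np.percentile(q[:,2],[5,50,95,99]),4))
ye=(z>.195)&(z<.26)&(hsv[...,0]>12)&(hsv[...,0]<35)&(hsv[...,1]>110)&(P[...,1]>-.18)&(d>.1)
q=P[ye];print("yellow",ye.sum(),cv2.minAreaRect(q[:,:2].astype(np.float32)*1000),np.round(np.percentile(q[:,2],[5,50,95,99]),4))
m=(z>.008)&(z<.02)&(P[...,0]<.66)&(P[...,0]>.45)&(P[...,1]<0)
r=cv2.minAreaRect(P[m][:,:2].astype(np.float32)*1000); print("base",m.sum(),r)
E
```

```text
time: 3.95
position: [0.5925, -0.1062, 0.5049]
tcp_rot: [-180.0, 0.0, 169.9]
contact_force: [0.6, 1.6, -0.1]
grip_width: 0.0854
[ 0.59247659 -0.1061555   0.50486426] [-1.79999932e+02  4.02447110e-03  1.69899906e+02] [-1.01580274e+01  2.12970024e+01  2.47261063e+01  9.34250794e+01
 -6.38184196e-05 -5.79336441e-02]
red_tag {'xy': [255.3, 187.1], 'conf': 0.55} [ 0.59271046 -0.10618034  0.2195    ]
left_root {'xy': [254.0, 152.6], 'conf': 0.77} [ 0.56262507 -0.10201576  0.215     ]
right_root {'xy': [85.1, 148.9], 'conf': 0.83} [ 0.53344379 -0.2477782   0.215     ]
blue_tag {'xy': [85.4, 178.2], 'conf': 0.68} [ 0.55824999 -0.25349179  0.2195    ]
blue_tag {'xy': [256.4, 186.5], 'conf': 0.29} [ 0.59233318 -0.10511282  0.2195    ]
key_stand {'xy': [207.2, 141.1], 'conf': 0.81} [ 0.5642867  -0.17898593  0.        ]
red 597 ((593.1557006835938, -108.4229965209961), (53.93766784667969, 11.197205543518066), 75.92118835449219) [0.1998 0.2221 0.2243 0.225 ]
yellow 814 ((576.376220703125, -102.83973693847656), (23.373762130737305, 92.88477325439453), 77.68673706054688) [0.2148 0.2408 0.247  0.2477]
base 8983 ((564.2147216796875, -251.99566650390625), (178.5391845703125, 445.2618408203125), 1.6263220310211182)
```

View pics/w2.png

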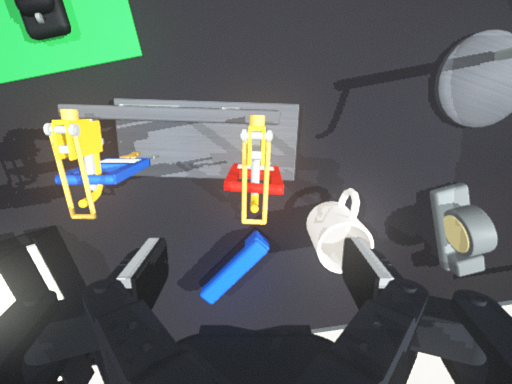

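The keeper tip is at (255,222), the red bar spans (224–285,188), and the gripper is centred over it. The stand's yaw is ≈ -12°. I'll twist 2° and descend.

```bash
python3 -m creep '[[0.0854,0,0,0.03,2],[0.0854,0,0,0.03,0],[0.0854,0,0,0.03,0],[0.0854,0,0,0.015,0],[0.0854,0,0,0,0],[0.0854,0,0,0,0]]'
python3 - <<'E'
from h import *
print(delta([.5929,-.1064,.3658]))
cal,p,d=shot("wrist","w3")
P=cloud(cal,d); z=P[...,2]; hsv=cv2.cvtColor(p,cv2.COLOR_RGB2HSV)
rd=(z>.205)&(z<.235)&((hsv[...,0]<6)|(hsv[...,0]>174))&(hsv[...,1]>130)
q=P[rd];print("red",rd.sum(),cv2.minAreaRect(q[:,:2].astype(np.float32)*1000),np.round(np.percentile(q[:,2],[5,50,95,99]),4))
ye=(z>.195)&(z<.26)&(hsv[...,0]>12)&(hsv[...,0]<35)&(hsv[...,1]>110)&(P[...,1]>-.18)&(d>.05)
q=P[ye];print("yellow",ye.sum(),cv2.minAreaRect(q[:,:2].astype(np.float32)*1000),np.round(np.percentile(q[:,2],[5,50,95,99]),4))
E
```

```text
time: 4.75
position: [0.5927, -0.1046, 0.3997]
tcp_rot: [-180.0, -0.1, 168.1]
contact_force: [-0.1, -0.0, 1.2]
grip_width: 0.0855
[-0.0006 -0.0018  0.0339]
red 1578 ((593.67919921875, -108.42682647705078), (54.24742126464844, 13.219368934631348), 76.24059295654297) [0.2078 0.2221 0.2243 0.2248]
yellow 2929 ((576.343505859375, -102.76896667480469), (23.531709671020508, 93.33908081054688), 78.21229553222656) [0.2179 0.2388 0.2471 0.2476]
```

View pics/w3.png

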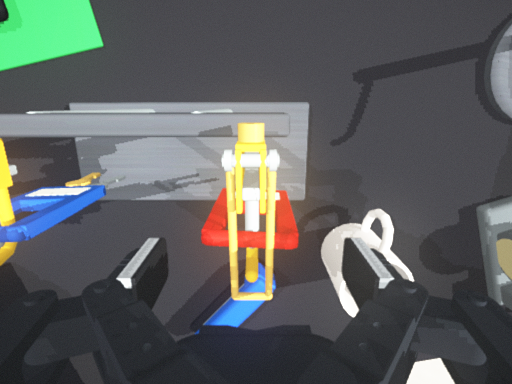

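The tag is centred between the fingers, bar (203–298,235), with the keeper running over the middle. I'll go down and close.

```bash
python3 -m creep '[[0.0854,-0.0005,-0.0025,0.014,0],[0.0854,0,0,0.014,0],[0.0854,0,0,0.006,0],[0.0854,0,0,0,0],[0.0854,0,0,0,0]]'
python3 - <<'E'
from h import *
print(delta([.593,-.1075,.3658]),manip.state()["contact_force"])
E
python3 -m creep '[[0.06,0,0,0,0],[0.05,0,0,0,0],[0.045,0,0,0,0],[0.04,0,0,0,0],[0.04,0,0,0,0],[0.04,0,0,0,0],[0.04,0,0,0,0]]' 60
python3 - <<'E'
from h import *
print(manip.state())
cal,p,d=shot("wrist","w4")
E
```

```text
time: 5.22
position: [0.5931, -0.1078, 0.3668]
tcp_rot: [-180.0, 0.1, 168.0]
contact_force: [0.6, -0.6, 0.5]
grip_width: 0.0855
[0.0001 0.0003 0.001 ] [ 0.63090939 -0.63559582  0.50707187]
time: 5.8
position: [0.5932, -0.1082, 0.3668]
tcp_rot: [-180.0, 0.1, 168.0]
contact_force: [0.6, -2.3, 7.3]
grip_width: 0.0527
{'time': 5.8, 'q': array([-1.03343257e+01,  2.20510807e+01,  5.83422666e+00,  7.36438118e+01,
       -3.26817223e-02,  1.68291121e+00]), 'joint_velocities': array([ 0.02288289, -0.05556269,  0.05314483, -0.01581141, -0.04213451,
       -0.08932733]), 'joint_torque': array([ 1.24141261e+00, -6.14468980e+01,  3.15941620e+01,  4.61795507e-01,
        5.73492106e-01, -1.93944274e-03]), 'position': array([ 0.59318266, -0.10824406,  0.36678659]), 'tcp_rot': array([-1.79971424e+02,  1.40233814e-01,  1.67982758e+02]), 'contact_force': array([ 0.62527396, -2.2559301 ,  7.30098085]), 'ft_torque': array([-0.41438607, -0.10138749, -0.04533701]), 'grip_width': 0.05265124776307211}
```

View pics/w4.png

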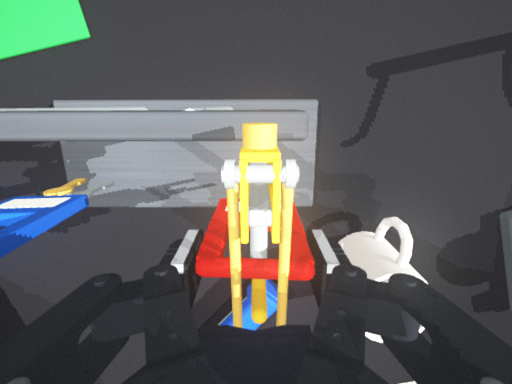

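The tag is gripped at 52.7 mm with the keeper clear of the fingers. Closing pressed it down by about 7 N. I'll lift by feel.

```bash
python3 -m creep '[[0.04,0,0,-0.002,0],[0.04,0,0,-0.002,0],[0.04,0,0,-0.002,0],[0.04,0,0,0,0],[0.04,0,0,0,0]]'
for i in 1 2 3 ; do :; done; python3 -m creep '[[0.04,0,0,-0.0015,0],[0.04,0,0,-0.0015,0],[0.04,0,0,0,0]]'
```

```text
time: 6.27
position: [0.5928, -0.1079, 0.3717]
tcp_rot: [-180.0, -0.0, 168.0]
contact_force: [-0.0, -0.6, -1.1]
grip_width: 0.0522
time: 6.52
position: [0.5928, -0.1079, 0.375]
tcp_rot: [-180.0, 0.0, 168.0]
contact_force: [0.3, 0.8, -1.5]
grip_width: 0.0522
```

Free-hanging weight is about 1.3 N. I'll continue in small steps.

```bash
python3 -m creep '[[0.04,0,0,-0.0015,0],[0.04,0,0,-0.0015,0],[0.04,0,0,0,0],[0.04,0,0,0,0]]'
python3 -m creep '[[0.04,0,0,-0.001,0],[0.04,0,0,-0.001,0],[0.04,0,0,0,0],[0.04,0,0,0,0]]'
python3 -m creep '[[0.04,0,0,-0.001,0],[0.04,0,0,-0.001,0],[0.04,0,0,0,0],[0.04,0,0,0,0]]'
```

```text
time: 6.85
position: [0.5928, -0.1079, 0.3776]
tcp_rot: [-180.0, -0.0, 168.0]
contact_force: [0.4, 0.5, -2.0]
grip_width: 0.0529
time: 7.18
position: [0.5929, -0.108, 0.3795]
tcp_rot: [-180.0, -0.0, 168.0]
contact_force: [1.6, 1.1, -5.7]
grip_width: 0.0524
time: 7.52
position: [0.5929, -0.108, 0.3818]
tcp_rot: [-180.0, 0.0, 168.0]
contact_force: [2.7, -0.9, -7.9]
grip_width: 0.0522
```

```bash
python3 -m creep '[[0.04,0,0,-0.001,0],[0.04,0,0,-0.001,0],[0.04,0,0,-0.001,0],[0.04,0,0,0,0],[0.04,0,0,0,0]]'
python3 -m creep '[[0.04,0,0,-0.001,0],[0.04,0,0,-0.001,0],[0.04,0,0,0,0],[0.04,0,0,0,0]]'
python3 -m creep '[[0.04,0,0,-0.0008,0],[0.04,0,0,0,0],[0.04,0,0,0,0]]'
```

```text
time: 7.93
position: [0.5929, -0.108, 0.3848]
tcp_rot: [-180.0, 0.0, 168.0]
contact_force: [3.7, -1.2, -8.1]
grip_width: 0.0526
time: 8.27
position: [0.5928, -0.1079, 0.3868]
tcp_rot: [-180.0, 0.0, 168.0]
contact_force: [3.5, -0.8, -7.5]
grip_width: 0.0527
time: 8.52
position: [0.5928, -0.1079, 0.3875]
tcp_rot: [-180.0, 0.0, 168.0]
contact_force: [4.4, -0.8, -7.3]
grip_width: 0.0524
```

```bash
python3 -m creep '[[0.04,0,0,-0.0008,0],[0.04,0,0,0,0],[0.04,0,0,0,0]]'
python3 -m creep '[[0.04,0,0,-0.0006,0],[0.04,0,0,0,0],[0.04,0,0,0,0]]'
```

```text
time: 8.77
position: [0.5928, -0.1079, 0.3881]
tcp_rot: [-180.0, -0.0, 168.0]
contact_force: [4.8, -0.9, -10.4]
grip_width: 0.0527
time: 9.02
position: [0.5927, -0.1079, 0.3884]
tcp_rot: [-180.0, -0.1, 168.0]
contact_force: [3.9, -0.3, -14.4]
grip_width: 0.0524
```

I've reached the stop (steep rise). Now I draw outward along tool -x, watching the force.

```bash
python3 -m creep '[[0.04,-0.0015,0,0,0],[0.04,-0.0015,0,0,0],[0.04,-0.0015,0,0,0],[0.04,0,0,0,0]]'
python3 -m creep '[[0.04,-0.0015,0,0,0],[0.04,-0.0015,0,0,0],[0.04,0,0,0,0]]'
```

```text
time: 9.35
position: [0.5965, -0.1087, 0.3884]
tcp_rot: [-180.0, -0.2, 168.0]
contact_force: [-1.9, 0.1, -13.1]
grip_width: 0.0523
time: 9.6
position: [0.5998, -0.1094, 0.3886]
tcp_rot: [-180.0, -0.1, 168.0]
contact_force: [-2.8, 0.6, -13.2]
grip_width: 0.0526
```

```bash
python3 -m creep '[[0.04,-0.0015,0,0,0],[0.04,-0.0015,0,0,0],[0.04,0,0,0,0]]'
python3 -m creep '[[0.04,-0.0015,0,0,0],[0.04,-0.001,0,0,0],[0.04,0,0,0,0]]'
```

```text
time: 9.85
position: [0.603, -0.1101, 0.3888]
tcp_rot: [-180.0, -0.0, 168.0]
contact_force: [-1.6, 0.8, -12.5]
grip_width: 0.0526
time: 10.1
position: [0.6055, -0.1106, 0.3889]
tcp_rot: [-180.0, -0.0, 168.0]
contact_force: [-3.4, -0.4, -12.6]
grip_width: 0.0519
```

```bash
python3 -m creep '[[0.04,-0.0015,0,0,0],[0.04,-0.0015,0,0,0],[0.04,0,0,0,0]]'
python3 -m creep '[[0.04,-0.0015,0,0,0],[0.04,-0.0015,0,0,0],[0.04,0,0,0,0]]'
```

```text
time: 10.35
position: [0.6087, -0.1113, 0.3891]
tcp_rot: [-180.0, 0.0, 168.0]
contact_force: [-0.8, 0.9, -10.9]
grip_width: 0.0525
time: 10.6
position: [0.6118, -0.112, 0.3892]
tcp_rot: [-180.0, 0.1, 168.0]
contact_force: [-0.5, -0.3, -10.8]
grip_width: 0.0524
```

Over the nose. I'll draw on out.

```bash
python3 -m creep '[[0.04,-0.002,0,0,0],[0.04,-0.002,0,0,0],[0.04,-0.002,0,0,0],[0.04,0,0,0,0]]'
python3 -m creep '[[0.04,-0.002,0,0,0],[0.04,-0.003,0,0,0],[0.04,-0.003,0,0,0],[0.04,0,0,0,0]]'
```

```text
time: 10.93
position: [0.6181, -0.1133, 0.3894]
tcp_rot: [-180.0, 0.1, 168.0]
contact_force: [1.2, -0.2, -8.7]
grip_width: 0.0522
time: 11.27
position: [0.6264, -0.1151, 0.3897]
tcp_rot: [180.0, 0.2, 168.0]
contact_force: [-0.3, 0.7, -1.5]
grip_width: 0.0525
```

```bash
python3 -m creep '[[0.04,-0.006,0,0,0],[0.04,-0.008,0,0,0],[0.04,-0.01,0,0,0],[0.04,-0.006,0,0,0],[0.04,0,0,0,0],[0.04,0,0,0,0],[0.04,0,0,0,0],[0.04,0,0,0,0]]'
python3 - <<'E'
from h import *
for c in ("side","top"): shot(c,c+"5")
a=cv2.imread("pics/side5.png")[120:290,200:380]; cv2.imwrite("pics/s5c.png",cv2.resize(a,None,fx=4,fy=3.5,interpolation=cv2.INTER_CUBIC))
E
```

```text
time: 11.93
position: [0.6542, -0.121, 0.389]
tcp_rot: [-180.0, -0.0, 168.0]
contact_force: [0.5, -0.4, -1.1]
grip_width: 0.0524
```

View pics/s5c.png

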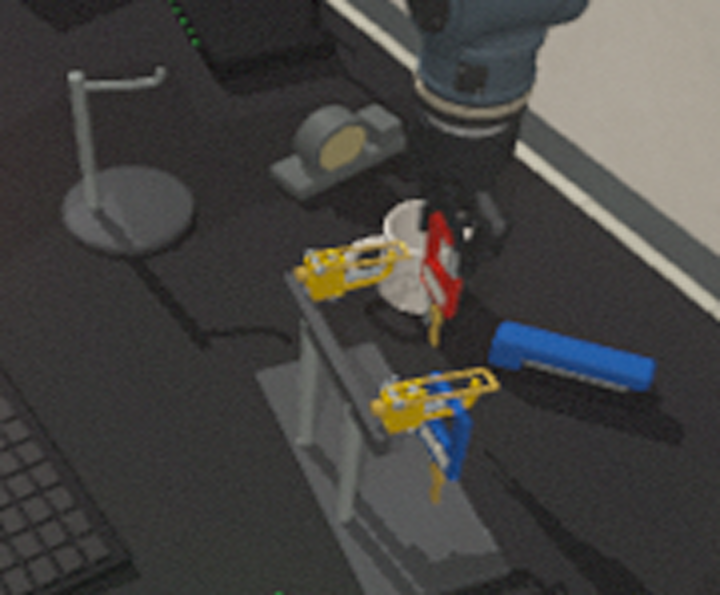

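The red tag is clear of the hook, crop (440,265), the keeper is down again, and blue is still hanging at (450,430). I'll raise, carry, then turn to the pick-up yaw.

```bash
python3 -m creep '[[0.04,0,0,-0.015,0],[0.04,0,0,-0.02,0],[0.04,0,0,-0.01,0],[0.04,0.0095,0.0344,0,0],[0.04,0.0095,0.0344,0,0],[0.04,0.0095,0.0344,0,0],[0.04,0.0095,0.0344,0,0],[0.04,0.0095,0.0344,0,0],[0.04,0.0095,0.0344,0,0],[0.04,0.0095,0.0344,0,0],[0.04,0.0095,0.0344,0,0],[0.04,0.0095,0.0344,0,0],[0.04,0,0,0,4],[0.04,0,0,0,4],[0.04,0,0,0,4],[0.04,0,0,0,4],[0.04,0,0,0,0],[0.04,0,0,0,0]]'
python3 - <<'E'
from h import *
print(delta([.635,.199,.382]))
cal,p,d=shot("wrist","w6")
for r in manip.mark_of("pickup_seat","wrist")[:2]: print(r, ray_z(cal,r["xy"],.2))
P=cloud(cal,d); z=P[...,2]
m=(z>.17)&(z<.225)&(d>.1)&(np.hypot(P[...,0]-.55,P[...,1]-.245)<.07); q=P[m]
print(m.sum(),cv2.minAreaRect(q[:,:2].astype(np.float32)*1000))
hsv=cv2.cvtColor(p,cv2.COLOR_RGB2HSV)
rd=(d>.05)&((hsv[...,0]<6)|(hsv[...,0]>174))&(hsv[...,1]>130)&(z>.2)&(P[...,0]>.58)
q=P[rd];print("red",rd.sum(),np.round(np.median(q,0),4),np.round(np.percentile(q[:,2],[5,50,95,99]),4))
E
```

```text
time: 13.53
position: [0.635, 0.1995, 0.4341]
tcp_rot: [-180.0, 0.0, 152.1]
contact_force: [-0.0, -0.5, -1.5]
grip_width: 0.0523
[-0.0003 -0.0005  0.0521]
{'xy': [258.7, 66.9], 'conf': 0.59} [0.55299383 0.24512792 0.2       ]
1766 ((553.1357421875, 244.00477600097656), (13.91238021850586, 82.45403289794922), 63.304779052734375)
red 5694 [0.6328 0.2001 0.2771] [0.2237 0.2771 0.2907 0.2912]
```

View pics/w6.png

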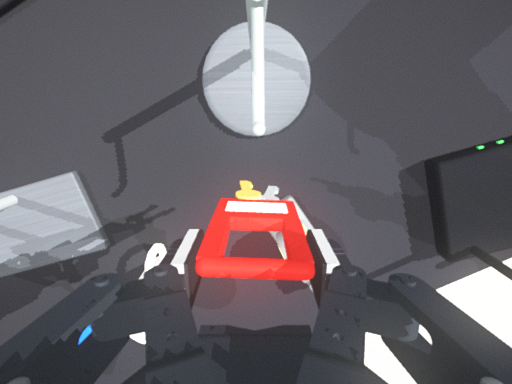

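The hook is at column 258, nose at (259,128), and the eye is centred at column 255, so they're aligned. I'll go in over the nose.

```bash
python3 -m creep '[[0.04,0.01,0.001,0,0],[0.04,0.01,0,0,0],[0.04,0,0,0.015,0],[0.04,0,0,0.02,0],[0.04,0,0,0.015,0],[0.04,0,0,0,0],[0.04,0,0,0,0]]'
python3 -m creep '[[0.04,0.008,0,0,0],[0.04,0.01,0,0,0],[0.04,0.01,0,0,0],[0.04,0.01,0,0,0],[0.04,0.01,0,0,0],[0.04,0.01,0,0,0],[0.04,0.01,0,0,0],[0.04,0.007,0,0,0],[0.04,0,0,0,0],[0.04,0,0,0,0]]'
python3 - <<'E'
from h import *
print(delta([.5518,.2440,.3518]))
E
```

```text
time: 14.22
position: [0.6171, 0.2102, 0.3838]
tcp_rot: [-179.9, -0.1, 152.0]
contact_force: [-0.1, 0.4, -1.0]
grip_width: 0.0523
time: 15.05
position: [0.5514, 0.2454, 0.3841]
tcp_rot: [180.0, 0.0, 152.0]
contact_force: [0.0, -0.3, -0.8]
grip_width: 0.0526
[-0.0009 -0.001   0.0323]
```

```bash
python3 -m creep '[[0.04,0,-0.0005,0.008,0],[0.04,0,0,0.01,0],[0.04,0,0,0.008,0],[0.04,0,0,0.003,0],[0.04,0,0,0,0],[0.04,0,0,0,0]]'
python3 -m creep '[[0.04,0,0,0.001,0],[0.04,0,0,0.001,0],[0.04,0,0,0,0],[0.04,0,0,0,0]]'
python3 - <<'E'
from h import *
shot("wrist","w7"); shot("side","side7")
a=cv2.imread("pics/side7.png")[100:200,170:310]; b=cv2.imread("pics/w7.png")
cv2.imwrite("pics/c7.png",np.vstack([cv2.resize(a,(420,300),interpolation=cv2.INTER_CUBIC),cv2.resize(b,(420,300))]))
E
```

```text
time: 15.55
position: [0.5516, 0.2445, 0.3544]
tcp_rot: [-180.0, -0.0, 152.0]
contact_force: [-0.5, 0.7, -0.6]
grip_width: 0.0525
time: 15.88
position: [0.5515, 0.2446, 0.3531]
tcp_rot: [180.0, 0.0, 152.0]
contact_force: [-0.7, 0.1, -0.7]
grip_width: 0.0526
```

View pics/c7.png

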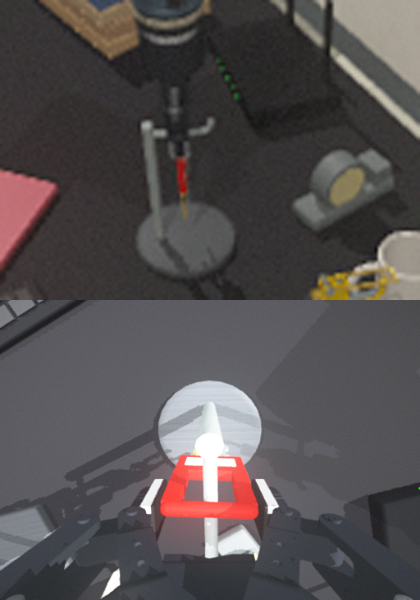

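The prong runs through the eye: bar at (208,510) in the lower half, with the nose beyond it. I'll lower until it touches.

```bash
python3 -m creep '[[0.04,0,0,0.001,0],[0.04,0,0,0.0005,0],[0.04,0,0,0,0],[0.04,0,0,0,0]]'
python3 -m creep '[[0.04,0,0,0.001,0],[0.04,0,0,0,0],[0.04,0,0,0,0]]'
```

```text
time: 16.32
position: [0.5516, 0.2447, 0.3519]
tcp_rot: [180.0, 0.0, 152.0]
contact_force: [-1.0, -1.0, 4.7]
grip_width: 0.0524
time: 16.57
position: [0.5515, 0.2446, 0.3517]
tcp_rot: [179.9, 0.1, 152.0]
contact_force: [-3.0, -0.7, 10.7]
grip_width: 0.0524
```

Seated. I'll ease off 1 mm, open, pause, then withdraw upward.

```bash
python3 -m creep '[[0.04,0,0,-0.0012,0],[0.052,0,0,0,0],[0.056,0,0,0,0],[0.062,0,0,0,0],[0.07,0,0,0,0],[0.08,0,0,0,0],[0.0854,0,0,0,0],[0.0854,0,0,0,0],[0.0854,0,0,0,0],[0.0854,0,0,0,0]]'
python3 -m creep '[[0.0854,0,0,-0.005,0],[0.0854,0,0,-0.01,0],[0.0854,0,0,-0.015,0],[0.0854,0,0,-0.02,0],[0.0854,0,0,-0.03,0],[0.0854,0,0,-0.03,0],[0.0854,0,0,-0.03,0],[0.0854,0,0,0,0],[0.0854,0,0,0,0],[0.0854,0,0,0,0],[0.0854,0,0,0,0],[0.0854,0,0,0,0],[0.0854,0,0,0,0],[0.0854,0,0,0,0],[0.0854,0,0,0,0]]'
python3 - <<'E'
from h import *
cal,p,d=shot("wrist","w8"); shot("side","side8"); cal2,p2,d2=shot("top","top8")
P=cloud(cal,d); z=P[...,2]; hsv=cv2.cvtColor(p,cv2.COLOR_RGB2HSV)
rd=(d>.05)&((hsv[...,0]<6)|(hsv[...,0]>174))&(hsv[...,1]>130)&(z>.195)&(z<.23)
q=P[rd];print("red",rd.sum(),cv2.minAreaRect(q[:,:2].astype(np.float32)*1000),np.percentile(q[:,2],[50,99]))
m=(z>.004)&(z<.025)&(np.hypot(P[...,0]-.55,P[...,1]-.245)<.09); print(cv2.minEnclosingCircle(P[m][:,:2].astype(np.float32)*1000))
def yel(n):
    f=np.load(f"pics/{n}.npz"); Q=cloud(cal2,f["d"]); h=cv2.cvtColor(f["p"],cv2.COLOR_RGB2HSV)
    b=(Q[...,0]>.45)&(Q[...,0]<.68)&(Q[...,1]<0.)&(Q[...,1]>-.36)&(Q[...,2]>.2)&(h[...,0]>12)&(h[...,0]<35)&(h[...,1]>120)
    for s in (1,-1):
        c=b&((Q[...,1]+.18)*s>0); print(n,c.sum(),np.round(Q[c].mean(0),4),np.round(np.percentile(Q[c][:,2],98),4))
yel("top0"); yel("top8")
a=cv2.imread("pics/side8.png")[100:290,170:350]; cv2.imwrite("pics/c8.png",np.hstack([cv2.resize(a,(400,422),interpolation=cv2.INTER_CUBIC),cv2.resize(cv2.imread("pics/w8.png"),(400,422))]))
E
```

```text
time: 17.4
position: [0.5515, 0.2446, 0.3516]
tcp_rot: [-180.0, -0.0, 152.0]
contact_force: [-0.4, 0.3, -0.0]
grip_width: 0.0859
time: 18.65
position: [0.5515, 0.2446, 0.4912]
tcp_rot: [-180.0, -0.0, 152.0]
contact_force: [-0.5, 0.1, -0.6]
grip_width: 0.0856
red 605 ((550.4734497070312, 244.15589904785156), (53.51181411743164, 9.004678726196289), 60.12303161621094) [0.207825   0.20985052]
((547.1625366210938, 246.51602172851562), 67.76383209228516)
top0 121 [ 0.5807 -0.1036  0.236 ] 0.2479
top0 107 [ 0.5413 -0.2474  0.2354] 0.2481
top8 88 [ 0.5812 -0.1042  0.2365] 0.2468
top8 80 [ 0.5328 -0.2456  0.2371] 0.2506
```

View pics/c8.png

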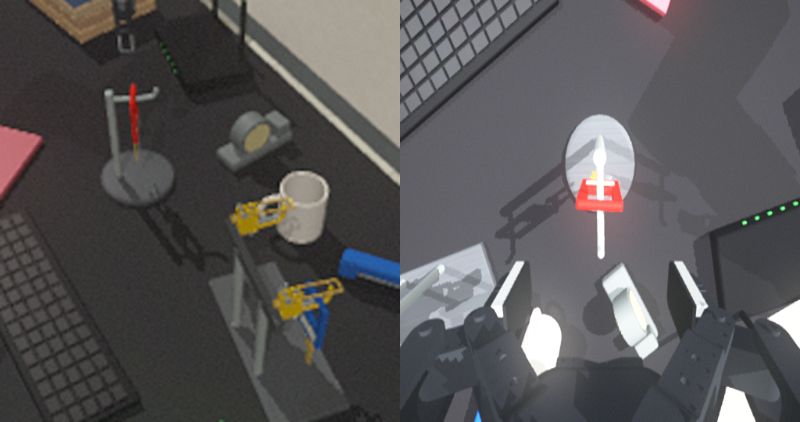

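The red tag hangs on the prong at (135,110) in the left half and (600,195) in the right. Blue is unmoved, both keepers look shut, and the gripper is clear.

```bash
python3 -c "
from workcell import manip
print(manip.hand_in())"
```

```text
the job is handed in; nothing more can be done
None
```

The red tag now hangs by its eye on the pick-up hook, the gripper is clear of it, and the job was handed in after about 19 s of the 72 s allowed. `hand_in` gives no verdict, so the result rests on my own checks.

**What I did:** I gripped the tag across its 54 mm width and lifted it until the keeper met its stop. The peak wrist force reading was about 14.5 N, tag weight included. I drew the tag out over the nose, carried it to the pick-up hook, seated it until it touched, let go and withdrew upward.

**Last checks:**
- **Red tag:** it is at rest near (0.550, 0.244), with the top of its bar at 0.210 m. That is within 1–2 mm of the intended seat.
- **Pick-up stand:** its base circle moved less than 1 mm.
- **Left keeper:** it looked shut, and its yellow guard and keeper stayed within 1 mm of their starting place.
- **Right keeper and blue tag:** both looked untouched in the side picture. The mean of the yellow pixels on that hook was 8 mm off between the two top pictures, with fewer pixels found the second time. I put this down to which pixels were picked up, not movement, because the robot never went near that hook.
- **Other desk items:** I did not measure them again. Those in view in the last pictures looked unmoved; the mouse was not in view.

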